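Free the jammed clamping wedge of a resin mould

TASK

The resin bar in the small mould has cured, but the grey clamping wedge is jammed. Take the wooden block and knock the wedge loose by driving its thin end along the channel, put the block down on the worktop clear of the other things, then lift the loose wedge out by its rib and set it down gently inside the steel tray. Leave the glassware and the squeeze bottle where they stand, and do not touch the wedge with the fingers until it is loose.

Things in the scene. Friction and masses are not known exactly. Their poses are not given: they have to be found in the camera images.
- mould: Aluminium mould screwed to the worktop; origin: centre of the underside of its 180 x 160 x 10 mm base plate. Along x runs an open-topped channel (centre y = -25 mm, between two rails 24 mm high, from x = -50 to 35 mm, tops 34 mm up, bolt heads to 39 mm) in which the wedge is jammed. The wedge comes loose towards +x. One rail is backed by a rubber gasket. The cured amber bar lies beside it at y = 25 mm.
- wedge_rib (a point): Grey plastic wedge, 150 mm long, 0.22 kg: foot 28 mm high, 16 mm wide at the thin end, 48 mm at the thick end, undercut sides; on it an upright grip rib 70 mm long, 22 mm thick, its top 62 mm above the underside. Point: middle of the rib, 48 mm above the underside, 14 mm below the rib's top. x: from the thin to the thick end, y: across the rib (grip here), z up.
- wedge_thin_end (a point): Middle of the flat face of the wedge's thin end (16 x 28 mm, at first 55 mm outside the channel, 24 mm above the worktop), 85 mm from wedge_rib along -x. Driven here along +x with some 10 to 20 N along the channel. The jam lets go after 10 to 20 mm; the undercut lets it be lifted straight up only after 25 mm or more, easily after 45 mm.
- wedge_thick_end (a point): Middle of the flat face of the wedge's thick end, 48 x 28 mm, 65 mm from wedge_rib along +x.
- block_center (a point): Loose hardwood tapping block 130 x 40 x 45 mm (x, y, z), 0.18 kg, lying on the worktop; point: its centre, 22.5 mm up. x along its length; its 40 x 45 mm end face is for striking; gripped across its 40 mm width (y).
- tray: Low stainless tray, fixed to the worktop, 220 (x) x 110 (y) x 20 mm outside, walls and floor 3 mm, rim top 23 mm up; origin: centre of its underside.
- wash_bottle: White squeeze bottle, 73 mm wide, 188 mm high, a bystander; origin: centre of its underside.
- beaker_50: Small glass beaker, 47 mm wide, 56 mm high, a bystander; origin: centre of its underside.
- petri_dish: Glass dish, 58 mm wide, 14 mm high, a bystander; origin: centre of its underside.
Things that resemble listed ones, but are neither listed nor needed, are in the scene too. What is shaped like the part that bears wedge_rib but green is not meant.

How it is judged (in metres and radians):
On the way, in this order (a step that is already met when the one before it is completed fails the run):
1. the block, pressed or knocked against the wedge, has shifted it by 5 mm (x of wedge_rib in the frame of mould above -0.015 m and contact force between tapping_block and wedge above 1 N).
2. the wedge lies loose in the channel, driven back by 25 mm or more, untouched by the fingers (x of wedge_rib in the frame of mould above 0.005 m and y of wedge_rib in the frame of mould between -0.04 and -0.01 m and z of wedge_rib in the frame of mould below 0.066 m and contact force between the fingers and wedge below 0.1 N), for 0.1 s.
At the end, for the whole second after the job is handed in: The wedge rests inside the tray, both its ends within the tray's walls and below 50 mm; the block rests on the worktop (centre below 75 mm), touching neither mould, tray nor wedge (x of wedge_thin_end in the frame of tray between -0.109 and 0.109 m and y of wedge_thin_end in the frame of tray between -0.054 and 0.054 m and height (world z) of each of wedge_thin_end, wedge_thick_end below 0.05 m and x of wedge_thick_end in the frame of tray between -0.109 and 0.109 m and y of wedge_thick_end in the frame of tray between -0.054 and 0.054 m and linear speed of each of wedge, tapping_block below 0.02 m/s and height (world z) of block_center between 0 and 0.075 m and contact force between tapping_block and mould below 0.1 N and contact force between tapping_block and tray below 0.1 N and contact force between tapping_block and wedge below 0.1 N).
It fails at once if the fingers touch the wedge while it is still jammed (driven back by less than 15 mm) (contact force between the fingers and wedge above 1 N and x of wedge_rib in the frame of mould between -0.03 and -0.005 m and y of wedge_rib in the frame of mould between -0.035 and -0.015 m and z of wedge_rib in the frame of mould below 0.066 m).
It fails at once if the wedge is let fall from a height (untouched and faster than 0.8 m/s, a drop of some 30 mm) (linear speed of wedge above 0.8 m/s and contact force between each of the fingers, tapping_block and wedge below 0.1 N).
It fails at once if the squeeze bottle is moved by more than 30 mm (distance of wash_bottle from where it was at the start of the episode above 0.03 m).
It fails at once if the small beaker is moved by more than 30 mm (distance of beaker_50 from where it was at the start of the episode above 0.03 m).
It fails at once if the glass dish is moved by more than 30 mm (distance of petri_dish from where it was at the start of the episode above 0.03 m).
It also fails if it takes over 62 s, if anything falls off the work surface, if the arm or the gripper's body presses on something with over 40 N, if the wrist force passes 120 N, or if a joint passes its speed limit or range.

ROBOT

A 6-joint arm with a two-finger parallel gripper is mounted at the origin on a cart in front of the work surface, level with it; the furniture and walls round the work are solid. World frame = base frame: x ahead of the robot, y to its left, z up, the work surface at z = 0. Lengths are in m, angles in degrees, forces in N, time in s.
With the tool pointing down it reaches from about 0.25 to 0.775 m from the base axis. Payload 4 kg.
Tool frame: the origin (TCP) lies midway between the tips of the shut fingers; the grasp point (between the pads) lies 19 mm behind it; z points along the fingers, y is the line along which they close (so a half turn about z gives the same grasp; the last joint's range is limited). The gripper opens to 85 mm and grips with 20 to 120 N. Pads are 22 mm wide; open, the fingers measure 114 mm over their backs; the gripper's body (76 mm by 85 mm) begins 54 mm behind the grasp point. The pads swing forward as they close: fully open they stand 13 mm farther back than shut.
Start: joints at [-77.355, 4.996, 78.535, -0, 96.463, -5.907], TCP at [0.175, -0.521, 0.231] pointing down, gripper open.
Joint ranges: [-177.83, 177.83], [-43.37, 116.18], [15.69, 146.23], [-61.86, 241.86], [9.47, 152.12], [-147.06, 147.06]. Speed limits (degrees/s): [159.86, 159.86, 180, 180, 180, 180].

INTERFACE

Orientations are given as a 3x3 rotation matrix whose columns are the frame's x, y, z axes.
In Python, from station import env, optics, job gives the robot as it stands.
- The arm moves only by the shell command python3 -m handwheel 'ROWS' [OPENING] [FORCE]. ROWS is JSON, one flat list of numbers, 6 for each row, row after row: the shift along the world's x, y, z in mm, then the turn, a rotation vector about the world's x, y, z in rad. A call has 1 to 12 rows; each row shifts and turns the commanded pose from where the row before left it; what a row does not reach is not made up. A row lasts 1/8 s, in which the tool goes at most 62.5 mm and 10.7 degrees, less where a joint would pass 70% of its speed; a pose out of reach is approached as far as the arm can. A call is refused whole if a number of a shift passes 62.5 or a number of a turn 0.188, either way. A call with a gripper value outside its range is refused whole. OPENING is the opening, from 0 (shut) to 1 (fully open), set as the call begins (- or left out, the last holds). The fingers move at their own pace and stop on an object; FORCE is the grip in N (left out, the last holds). Time passes only in rows, so rows that do not move let the fingers close. It gives the time, the measured TCP pose, the force, the opening and the grip force at its end, in the units of the state.
- env.observe(): the state, without advancing time (a new reading comes with each control period).
- optics.capture(name): name is "scene" or "top" or "wrist"; returns a dict with "image" (384x512x3 uint8, red, green, blue), "range_z" (384x512 float32, m along the optical axis (not along the pixel's ray), 0 where there is no reading), "fx", "fy", "cx", "cy" (pixels), "rvec" (rotation vector, rad) and "tvec" (3), from world to camera coordinates, as OpenCV has them; the wrist camera has in their place "hand_eye" (4x4, takes a point from camera to tool coordinates, whose origin is the TCP and whose axes are the flange's). Camera axes: x right, y down, z forward; pixel columns grow to the right and rows downward; lengths in m; the calibration is good to about 2 mm. A picture is of the moment at which its call begins: read the wrist's pose just before it.
- job.job_done(): hands the job in; it is judged then, once.
The state is a dict: "clock": time; "qpos": joint angles; "dq": joint speeds; "joint_efforts": joint torques, N m; "tool_pos": TCP position; "orientation": TCP orientation; "force": force on the tool from outside, world axes, zero at the start; "moment": the same for the moment, N m; "gripper_width": finger opening in m; "gripper_force": force on a finger pad.
Only numpy, scipy, OpenCV 4.12 (cv2) and the standard library are available. Lean on these libraries where they do the work, as an engineer would, in place of code of your own. Each camera call takes 0.05 s, during which the arm holds its last target. There are 200 camera calls.

## Working session

There is one attempt and no reset: what is moved stays moved. The work goes in short steps, Python scripts to look and compute and a shell command to move; the robot and the scene stay as the last step left them, time stands still between calls to the robot, and variables do not carry over. Pictures are saved under pics/ and viewed, at most 10 in all, crops included, and the job is handed in when it is done.

```bash
mkdir -p pics; cat > h.py <<'E'
import numpy as np, cv2, pickle
from station import env, optics, job
def grab(n):
    s=env.observe(); c=optics.capture(n); c['s']=s
    pickle.dump(c,open(f'{n}.pkl','wb')); return c
def load(n): return pickle.load(open(f'{n}.pkl','rb'))
def cloud(c):
    d=c['range_z']; v,u=np.indices(d.shape)
    p=np.stack([(u-c['cx'])/c['fx']*d,(v-c['cy'])/c['fy']*d,d],-1)
    if 'rvec' in c:
        R=cv2.Rodrigues(np.array(c['rvec'],float))[0]; w=(p-np.array(c['tvec']).ravel())@R
    else:
        H=np.array(c['hand_eye']); R=np.array(c['s']['orientation']).reshape(3,3)
        w=(p@H[:3,:3].T+H[:3,3])@R.T+np.array(c['s']['tool_pos'])
    w[d==0]=np.nan; return w
def save(c,name,box=None,k=1):
    im=c['image'][:,:,::-1]
    if box: u0,v0,u1,v1=box; im=im[v0:v1,u0:u1]
    cv2.imwrite('pics/'+name,cv2.resize(im,None,fx=k,fy=k,interpolation=cv2.INTER_CUBIC))
E
python3 - <<'E'
from h import *
for n in('top','scene'):
    c=grab(n); save(c,n+'1.png',k=1.5)
print(env.observe())
E
```

```text
{'clock': 0.1, 'qpos': array([-7.73563448e+01,  5.03452560e+00,  7.86149456e+01, -1.14389639e-03,
        9.64651195e+01, -5.90780143e+00]), 'dq': array([-0.02553107, -0.11473518, -0.09804395, -0.05279822,  0.02377391,
       -0.07456766]), 'joint_efforts': array([ 9.83970713e-04, -3.53014112e+01, -3.14219284e+01, -2.20725306e-04,
        7.94993568e-03,  1.33230753e-05]), 'tool_pos': array([ 0.17487004, -0.52098142,  0.23026962]), 'orientation': array([[ 9.48039057e-01,  3.18153638e-01, -4.57126805e-04],
       [ 3.18153912e-01, -9.48037076e-01,  1.94714299e-03],
       [ 1.86117465e-04, -1.99140428e-03, -9.99998000e-01]]), 'force': array([-0.53247128,  0.55615735, -0.38033078]), 'moment': array([-0.00624569,  0.01832434, -0.01554068]), 'gripper_force': 0.0, 'gripper_width': 0.08544820182281893}
```

View pics/top1.png

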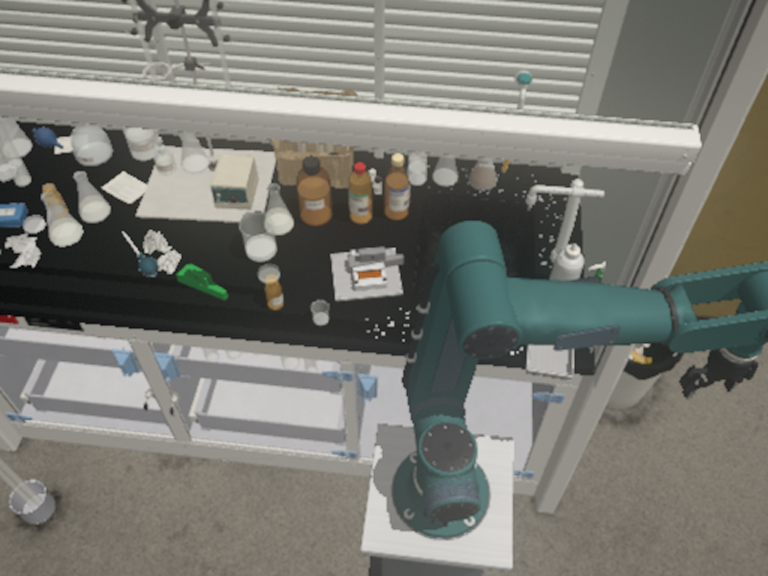

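View pics/scene1.png

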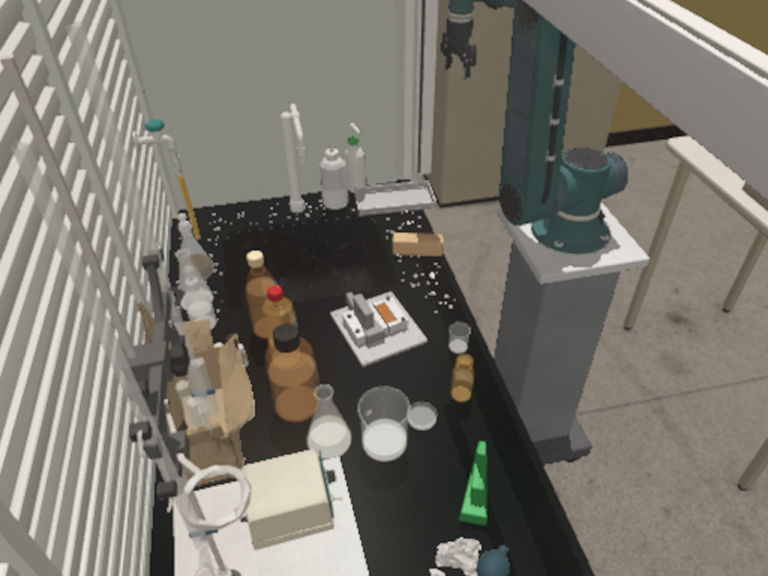

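The top view (768x576) shows the mould at (367,273), with the grey wedge on it at (375,257). The tray is at (552,345), partly hidden. The scene view shows:
- block at (418,244)
- tray at (395,197)
- mould at (378,325)
- beaker at (459,337)
- dish at (422,415)
- bottle at (333,180)
- green decoy at (478,490), which is not meant

Next I'll take an enlarged crop and positions.

```bash
python3 - <<'E'
from h import *
c=load('scene'); w=cloud(c); save(c,'crop1.png',(205,100,325,250),4)
for n,(u,v) in dict(block=(279,160),blockL=(265,160),blockR=(292,160),tray=(263,132),trayL=(241,133),trayR=(288,130),beaker=(306,222),dish=(281,277),bottle=(222,120),rib=(240,205),bench1=(290,190),sink=(220,165)).items():
    print(n,np.round(np.nanmedian(w[v-1:v+2,u-1:u+2].reshape(-1,3),axis=0),3))
# tray / block / mould points by color+height
im=cv2.cvtColor(c['image'],cv2.COLOR_RGB2HSV)
E
```

```text
block [0.43  0.009 0.045]
blockL [ 0.481 -0.005  0.043]
blockR [0.381 0.019 0.044]
tray [ 0.431 -0.254  0.003]
trayL [ 0.527 -0.268  0.002]
trayR [ 0.326 -0.227  0.014]
beaker [0.419 0.322 0.02 ]
dish [ 0.553  0.503 -0.001]
bottle [ 0.608 -0.248  0.092]
rib [0.625 0.24  0.065]
bench1 [ 0.421  0.137 -0.   ]
sink [ 0.637 -0.199 -0.102]
```

View pics/crop1.png

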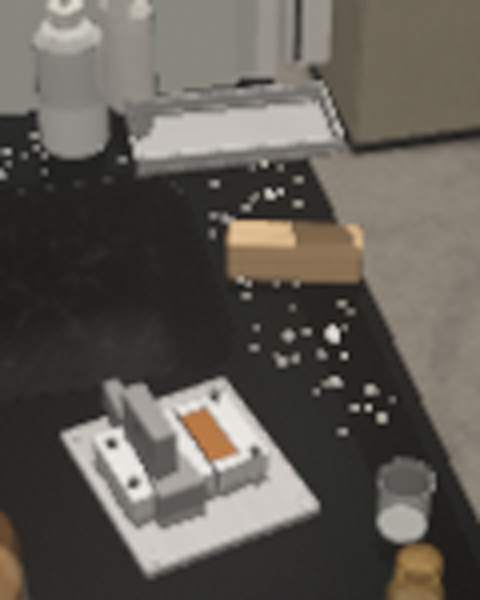

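The crop shows the wedge's thin end at crop (115,395), the sink side, with the rib at (150,425) and the thick end at (180,495). So mould +x is roughly world +y, and the amber bar (mould +y) lies towards the robot. The wooden block is at crop (295,250). Now fitting the rectangles.

```bash
python3 - <<'E'
from h import *
def rect(p,n):
    (c,s,a)=cv2.minAreaRect((p[:,:2]*1000).astype(np.float32)); print(n,len(p),np.round(c,1),np.round(s,1),round(a,1))
for n in('top','scene'):
    c=load(n); w=cloud(c); hsv=cv2.cvtColor(c['image'],cv2.COLOR_RGB2HSV); print(n)
    def sel(x0,x1,y0,y1,z0,z1,m=None):
        k=(w[...,0]>x0)&(w[...,0]<x1)&(w[...,1]>y0)&(w[...,1]<y1)&(w[...,2]>z0)&(w[...,2]<z1)
        return k if m is None else k&m
    rect(w[sel(.45,.78,.08,.40,.006,.07,hsv[...,2]>60)],'mould')
    k=sel(.45,.75,.1,.4,.052,.085); print('rib z',np.nanmax(w[k][:,2]) if k.any() else None); rect(w[k],'rib') if k.any() else 0
    k=sel(.34,.54,-.06,.08,.035,.055); rect(w[k],'block') if k.any() else 0
    k=sel(.28,.56,-.36,-.17,.012,.03); rect(w[k],'tray') if k.sum()>5 else 0
    k=sel(.55,.7,-.33,-.15,.05,.12); rect(w[k],'bottle') if k.sum()>5 else 0
E
```

```text
top
mould 1513 [626.9 248.5] [343.1 257.8] 9.7
rib z 0.08324139498110457
rib 141 [618.2 283.2] [306.2 170.9] 12.7
tray 160 [ 355.7 -273.8] [172. 123.] 89.8
bottle 141 [ 627.7 -271.2] [131.   70.8] 20.4
scene
mould 1733 [589.  242.2] [160.2 194.8] 13.7
rib z 0.07685807987728975
rib 145 [617.1 235.3] [22.1 73.2] 14.8
block 258 [428.1  -6.9] [ 51.  128.4] 73.8
tray 381 [ 424.4 -270.8] [260.4 176.9] 0.9
bottle 267 [ 614.1 -268. ] [161.1  73.4] 19.9
```

```bash
python3 -m handwheel '[25,52,0,0,0,-0.06,25,52,0,0,0,-0.06,25,52,0,0,0,-0.06,25,52,0,0,0,-0.06,25,52,0,0,0,-0.06,25,52,0,0,0,-0.06,25,52,0,0,0,-0.06,25,52,0,0,0,-0.06,25,52,0,0,0,-0.06,20,50,0,0,0,-0.06,0,0,0,0,0,0,0,0,0,0,0,0]' 1
python3 - <<'E'
from h import *
c=grab('wrist'); save(c,'w1.png',k=1.4); w=cloud(c)
s=c['s'];print(s['tool_pos'],np.round(s['orientation'],3))
k=(w[...,2]>.038)&(w[...,2]<.055)&(w[...,0]>.32)&(w[...,0]<.54)&(abs(w[...,1])<.1)
print(cv2.minAreaRect((w[k][:,:2]*1000).astype(np.float32)),np.median(w[k][:,2]))
E
```

```text
clock: 1.6
tool_pos: [0.4196, -0.0037, 0.2309]
orientation: [[0.962, -0.272, -0.001], [-0.272, -0.962, -0.001], [-0.001, 0.001, -1.0]]
force: [-0.1, 0.7, -0.0]
gripper_width: 0.0852
gripper_force: 0.0
[ 0.41960564 -0.00370762  0.23087528] [[ 0.962 -0.272 -0.001]
 [-0.272 -0.962 -0.001]
 [-0.001  0.001 -1.   ]]
((426.5997619628906, -7.305366516113281), (39.98258590698242, 129.377685546875), 74.3520736694336) 0.04530112246228368
```

View pics/w1.png

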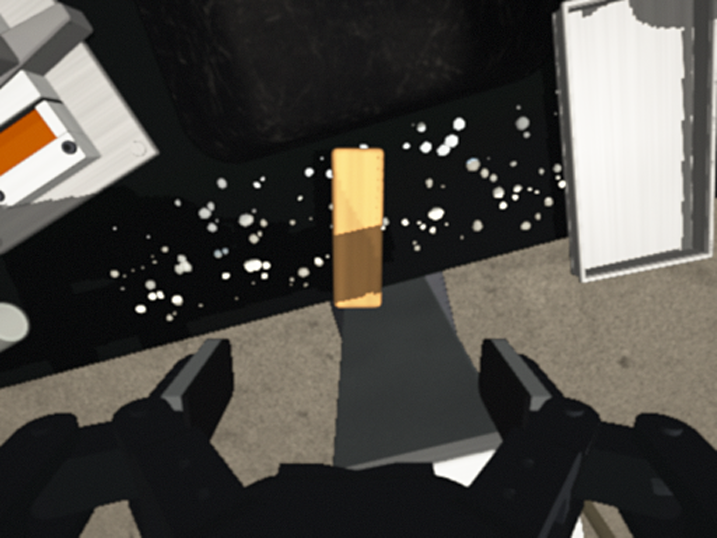

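The wrist picture shows the block at (358,228), with the tray on the right at (640,140) and the mould at upper left. Block centre is (426.6, -7.3) mm and its axis matches the tool, so I'll descend and grip.

```bash
python3 -m handwheel '[7,-4,-55,0,0,0,0,0,-55,0,0,0,0,0,-55,0,0,0,0,0,-38,0,0,0,0,0,-20,0,0,0,0,0,0,0,0,0]' 1
python3 -m handwheel '[0,0,0,0,0,0,0,0,0,0,0,0,0,0,0,0,0,0,0,0,0,0,0,0,0,0,0,0,0,0,0,0,0,0,0,0,0,0,0,0,0,0]' 0 90
python3 -m handwheel '[0,0,20,0,0,0,0,0,50,0,0,0,0,0,50,0,0,0,0,0,0,0,0,0]'
```

```text
clock: 2.4
tool_pos: [0.4249, -0.0088, 0.0066]
orientation: [[0.961, -0.276, -0.005], [-0.276, -0.961, 0.0], [-0.005, 0.001, -1.0]]
force: [1.3, -0.0, 0.7]
gripper_width: 0.0858
gripper_force: 0.0
clock: 3.28
tool_pos: [0.4284, -0.0077, 0.0099]
orientation: [[0.962, -0.273, 0.003], [-0.273, -0.962, -0.001], [0.003, -0.0, -1.0]]
force: [0.7, -0.1, 6.0]
gripper_width: 0.0392
gripper_force: 91.5
clock: 3.78
tool_pos: [0.4298, -0.0077, 0.1327]
orientation: [[0.962, -0.272, 0.009], [-0.272, -0.962, -0.002], [0.009, -0.001, -1.0]]
force: [0.5, 0.1, -2.8]
gripper_width: 0.039
gripper_force: 90.8
```

```bash
python3 -m handwheel '[19,6,5,0,0,0.174,19,6,5,0,0,0.174,19,6,5,0,0,0.174,19,6,5,0,0,0.174,19,6,5,0,0,0.174,19,6,5,0,0,0.174,19,6,5,0,0,0.174,19,6,5,0,0,0.174,19,6,5,0,0,0.174,19,6,5,0,0,0.174,19,6,5,0,0,0.174,19,6,5,0,0,0.174]'
python3 -m handwheel '[0,0,0,0,0,0,0,0,0,0,0,0]'
python3 - <<'E'
from h import *
c=grab('wrist'); save(c,'w2.png',k=1.4); w=cloud(c)
s=c['s'];print(s['tool_pos'],np.round(s['orientation'],3))
hsv=cv2.cvtColor(c['image'],cv2.COLOR_RGB2HSV)
def r(z0,z1,n):
    k=(w[...,2]>z0)&(w[...,2]<z1)&(w[...,0]>.47)&(w[...,0]<.75)&(w[...,1]>.115)&(w[...,1]<.4)
    print(n,k.sum(),[np.round(v,1) for v in cv2.minAreaRect((w[k][:,:2]*1000).astype(np.float32))],np.median(w[k][:,2]))
r(.066,.08,'rib'); r(.006,.05,'mould'); r(.028,.05,'rails')
E
```

```text
clock: 5.28
tool_pos: [0.6544, 0.0649, 0.185]
orientation: [[-0.245, 0.97, -0.005], [0.97, 0.245, -0.0], [0.001, -0.005, -1.0]]
force: [0.7, -0.3, -2.1]
gripper_width: 0.039
gripper_force: 90.7
clock: 5.52
tool_pos: [0.6537, 0.0645, 0.1862]
orientation: [[-0.237, 0.972, -0.004], [0.972, 0.237, -0.0], [0.001, -0.004, -1.0]]
force: [0.0, -0.2, -1.8]
gripper_width: 0.0387
gripper_force: 91.0
[0.65373756 0.06445345 0.18618914] [[-0.237  0.972 -0.004]
 [ 0.972  0.237 -0.   ]
 [ 0.001 -0.004 -1.   ]]
rib 537 [array([623.5, 203.4]), array([21.6, 12.3]), np.float64(13.5)] 0.07198104343817402
mould 11875 [array([602.5, 182.3]), array([160.1,  80.7]), np.float64(13.5)] 0.011305703082666596
rails 4279 [array([605.7, 179.9]), array([126.4,  73.9]), np.float64(13.0)] 0.03480600945354698
```

View pics/w2.png

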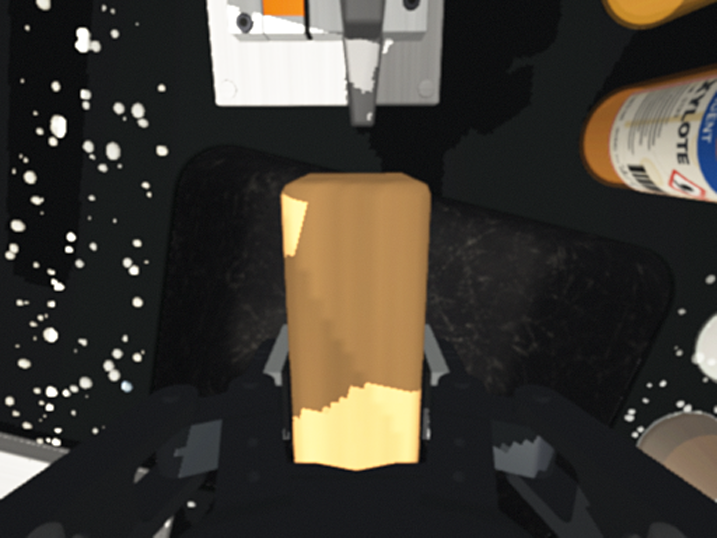

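The wrist view shows the held block pointing at the wedge's thin end, which is at (362,118). A brown bottle stands to the right at (600,150), so I'll check its clearance.

```bash
python3 - <<'E'
from h import *
w=cloud(load('wrist')); t=cloud(load('scene'))
for y in np.arange(0,.4,.04):
    for n,q in(('w',w),('s',t)):
        k=(q[...,2]>.05)&(q[...,2]<.3)&(q[...,0]>.66)&(q[...,0]<.85)&(q[...,1]>y)&(q[...,1]<y+.04)
        if k.sum()>5: print(n,round(y,2),k.sum(),np.round(np.percentile(q[k][:,0],2),3),np.round(np.nanmax(q[k][:,2]),3))
k=(w[...,2]>.028)&(w[...,2]<.045)&(w[...,1]>.13)&(w[...,1]<.175)&(w[...,0]>.6)&(w[...,0]<.67)
p=w[k];m=np.array([-.233,.972]);a=p[:,:2]@m;l=p[:,:2]@[.972,.233]
print('thin along min',np.percentile(a,2),'lat',[ (round(x,3),np.round(np.percentile(l[(a>x)&(a<x+.008)],[2,98]),4)) for x in (a.min(),a.min()+.008)])
print('tcp',.6537*m[0]+.0645*m[1],.6537*.972+.0645*.233)
E
```

```text
w 0.0 8 0.66 0.222
w 0.04 8723 0.66 0.277
w 0.08 13196 0.661 0.286
w 0.12 938 0.807 0.218
w 0.16 4033 0.793 0.131
s 0.16 116 0.797 0.22
w 0.2 805 0.795 0.116
s 0.2 365 0.808 0.219
w 0.24 164 0.793 0.064
s 0.24 29 0.774 0.202
s 0.28 450 0.769 0.205
s 0.32 31 0.788 0.155
s 0.36 15 0.756 0.211
thin along min -0.0029688493129895552 lat [(np.float64(-0.003), array([0.6468, 0.6598])), (np.float64(0.005), array([0.6458, 0.6607]))]
tcp -0.0896181 0.6504249
```

```bash
python3 -m handwheel '[3,1,-50,0,0,0,0,0,-50,0,0,0,0,0,-45,0,0,0,0,0,-17,0,0,0,0,0,0,0,0,0]'
python3 -m handwheel '[0,0,0,0,0,0,-3.5,14.6,0,0,0,0,0,0,0,0,0,0]'
```

```text
clock: 6.2
tool_pos: [0.6569, 0.0654, 0.0253]
orientation: [[-0.238, 0.971, -0.003], [0.971, 0.238, -0.0], [0.001, -0.003, -1.0]]
force: [0.1, 1.0, -1.8]
gripper_width: 0.039
gripper_force: 91.1
clock: 6.58
tool_pos: [0.655, 0.0818, 0.0281]
orientation: [[-0.24, 0.971, 0.003], [0.971, 0.24, 0.001], [0.0, 0.003, -1.0]]
force: [-0.3, 0.1, -2.2]
gripper_width: 0.0389
gripper_force: 91.1
```

```bash
python3 -m handwheel '[-3.2,4.4,-2,0,0,0,-1.2,4.9,0,0,0,0,-1.2,4.9,0,0,0,0,-1.2,4.9,0,0,0,0,-1.2,4.9,0,0,0,0,-1.2,4.9,0,0,0,0]'
```

```text
clock: 7.32
tool_pos: [0.646, 0.1068, 0.0246]
orientation: [[-0.236, 0.972, 0.001], [0.972, 0.236, -0.002], [-0.002, 0.001, -1.0]]
force: [-0.2, -0.7, -1.8]
gripper_width: 0.0391
gripper_force: 90.9
```

```bash
python3 -m handwheel '[-1.2,4.9,0,0,0,0,-1.2,4.9,0,0,0,0,-1.2,4.9,0,0,0,0,0,0,0,0,0,0]'
```

```text
clock: 7.82
tool_pos: [0.6413, 0.125, 0.0242]
orientation: [[-0.24, 0.971, -0.0], [0.971, 0.24, 0.001], [0.001, -0.0, -1.0]]
force: [-0.1, -0.8, -2.3]
gripper_width: 0.0388
gripper_force: 91.0
```

```bash
python3 - <<'E'
from h import *
c=grab('scene'); save(c,'s2.png',(200,150,330,250),5.5); w=cloud(c)
m=np.array([-.233,.972])
for n in('scene',):
    k=(w[...,2]>.066)&(w[...,2]<.082)&(w[...,0]>.56)&(w[...,0]<.66)&(w[...,1]>.19)&(w[...,1]<.36)
    p=w[k];a=p[:,:2]@m; print(k.sum(),np.percentile(a,[2,98]),p[:,:2].mean(0))
E
```

```text
105 [0.08661248 0.15422514] [0.60877345 0.27099523]
```

View pics/s2.png

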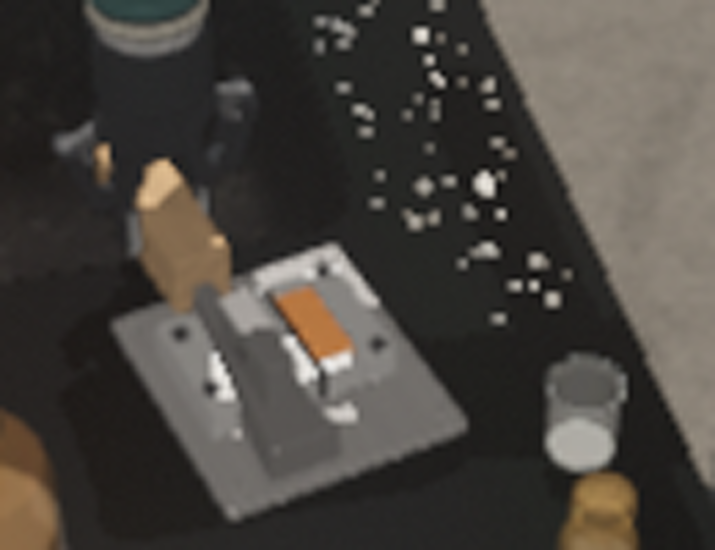

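The wedge has been driven about 39 mm, and the block at (190,240) is pressing its thin end at (205,295). I'll drive it 9 mm more, then back off.

```bash
python3 -m handwheel '[-1.2,4.9,0,0,0,0,-1,3.9,0,0,0,0,0,0,0,0,0,0,3,-12,0,0,0,0,6,-25,0,0,0,0,3,-25,20,0,0,0,0,0,60,0,0,0,0,0,50,0,0,0]'
python3 -m handwheel '[-45,-8,0,0,0,0,-45,-8,0,0,0,0,-45,-8,0,0,0,0,-45,-8,0,0,0,0,-45,-8,0,0,0,0,0,0,0,0,0,0,0,0,0,0,0,0]'
```

```text
clock: 8.88
tool_pos: [0.6519, 0.069, 0.1562]
orientation: [[-0.237, 0.972, 0.001], [0.972, 0.237, -0.0], [-0.0, 0.001, -1.0]]
force: [1.1, -0.3, -1.1]
gripper_width: 0.039
gripper_force: 91.1
clock: 9.75
tool_pos: [0.4272, 0.0301, 0.1551]
orientation: [[-0.238, 0.971, 0.002], [0.971, 0.238, -0.0], [-0.001, 0.002, -1.0]]
force: [1.3, -0.8, -2.1]
gripper_width: 0.0391
gripper_force: 91.8
```

```bash
python3 -m handwheel '[0,0,-50,0,0,0,0,0,-50,0,0,0,0,0,-35,0,0,0,0,0,-7,0,0,0,0,0,-3,0,0,0,0,0,0,0,0,0]'
python3 -m handwheel '[0,0,0,0,0,0,0,0,0,0,0,0,0,0,0,0,0,0,0,0,0,0,0,0,0,0,0,0,0,0]' 1
python3 -m handwheel '[0,0,40,0,0,0,0,0,60,0,0,0,0,0,60,0,0,0,0,0,50,0,0,0]'
```

```text
clock: 10.5
tool_pos: [0.4284, 0.0305, 0.0108]
orientation: [[-0.239, 0.971, 0.004], [0.971, 0.239, -0.0], [-0.001, 0.004, -1.0]]
force: [-0.7, 0.4, -1.0]
gripper_width: 0.0389
gripper_force: 91.8
clock: 11.12
tool_pos: [0.4265, 0.0306, 0.0094]
orientation: [[-0.239, 0.971, 0.0], [0.971, 0.239, 0.0], [-0.0, 0.0, -1.0]]
force: [-0.2, -0.1, -0.3]
gripper_width: 0.0853
gripper_force: 0.0
clock: 11.62
tool_pos: [0.4267, 0.0305, 0.222]
orientation: [[-0.239, 0.971, 0.002], [0.971, 0.239, -0.0], [-0.001, 0.002, -1.0]]
force: [0.7, -0.9, 0.1]
gripper_width: 0.0853
gripper_force: 0.0
```

```bash
python3 -m handwheel '[37,44,2,0,0,0,37,44,2,0,0,0,37,44,2,0,0,0,37,44,2,0,0,0,34,44,0,0,0,0,0,0,0,0,0,0,0,0,0,0,0,0]'
python3 - <<'E'
from h import *
c=grab('wrist'); save(c,'w3.png',k=1.2); w=cloud(c)
s=c['s'];print(s['tool_pos'],np.round(s['orientation'],3))
def r(z0,z1,n):
    k=(w[...,2]>z0)&(w[...,2]<z1)&(w[...,0]>.47)&(w[...,0]<.72)&(w[...,1]>.115)&(w[...,1]<.4)
    print(n,k.sum(),[np.round(v,1) for v in cv2.minAreaRect((w[k][:,:2]*1000).astype(np.float32))],np.median(w[k][:,2]))
r(.066,.08,'rib'); r(.006,.05,'mould'); r(.006,.02,'base')
E
```

```text
clock: 12.5
tool_pos: [0.6082, 0.2503, 0.2266]
orientation: [[-0.239, 0.971, -0.001], [0.971, 0.239, -0.001], [-0.001, -0.002, -1.0]]
force: [0.4, -0.1, -0.2]
gripper_width: 0.0854
gripper_force: 0.0
[0.60818574 0.25032297 0.22655379] [[-0.239  0.971 -0.001]
 [ 0.971  0.239 -0.001]
 [-0.001 -0.002 -1.   ]]
rib 1488 [array([605.5, 276.4]), array([21.9, 68.7]), np.float64(13.4)] 0.07227350795671565
mould 17399 [array([586.8, 245.2]), array([160.2, 179.8]), np.float64(13.8)] 0.011676231134601811
base 9615 [array([586.9, 245. ]), array([160.2, 179.4]), np.float64(13.8)] 0.010547985303092589
```

View pics/w3.png

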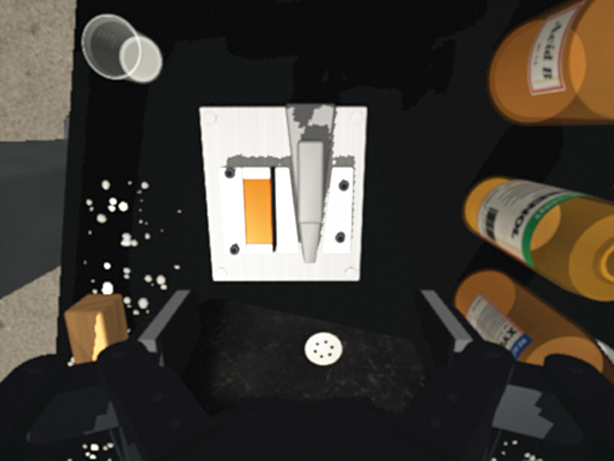

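The wrist view shows the loose wedge with its rib at (311,180), block clear at (95,325) and beaker upright at (120,50). The rib is at (605.5, 276.4), mould x about +26 mm. Now I'll grip it.

```bash
python3 -m handwheel '[-2.5,26,-40,0,0,0,0,0,-60,0,0,0,0,0,-50,0,0,0,0,0,-25,0,0,0,0,0,-8,0,0,0,0,0,0,0,0,0]' 1
python3 -m handwheel '[0,0,0,0,0,0,0,0,0,0,0,0,0,0,0,0,0,0,0,0,0,0,0,0,0,0,0,0,0,0,0,0,0,0,0,0,0,0,0,0,0,0]' 0 60
python3 -m handwheel '[0,0,6,0,0,0,0,0,10,0,0,0,0,0,0,0,0,0]'
```

```text
clock: 13.3
tool_pos: [0.6063, 0.276, 0.0458]
orientation: [[-0.238, 0.971, 0.002], [0.971, 0.238, 0.001], [0.0, 0.002, -1.0]]
force: [-0.5, 0.4, 0.2]
gripper_width: 0.0855
gripper_force: 0.0
clock: 14.18
tool_pos: [0.6064, 0.2768, 0.0451]
orientation: [[-0.239, 0.971, 0.001], [0.971, 0.239, 0.001], [0.0, 0.001, -1.0]]
force: [-0.0, 0.1, 4.2]
gripper_width: 0.0209
gripper_force: 59.7
clock: 14.55
tool_pos: [0.6065, 0.2767, 0.0613]
orientation: [[-0.239, 0.971, 0.002], [0.971, 0.239, 0.001], [0.0, 0.002, -1.0]]
force: [1.3, 0.6, -2.0]
gripper_width: 0.0207
gripper_force: 59.1
```

```bash
python3 -m handwheel '[0,0,40,0,0,0,0,0,60,0,0,0,0,0,40,0,0,0,-18,-44,4,0,0,0.142,-18,-44,4,0,0,0.142,-18,-44,4,0,0,0.142,-18,-44,4,0,0,0.142,-18,-44,4,0,0,0.142,-18,-44,4,0,0,0.142,-18,-44,4,0,0,0.142,-18,-44,4,0,0,0.142,0,0,0,0,0,0]'
python3 -m handwheel '[0,0,0,0,0,0]'
python3 - <<'E'
from h import *
c=grab('wrist'); save(c,'w4.png',k=1.2); w=cloud(c)
s=c['s'];print(s['tool_pos'],np.round(s['orientation'],3))
def r(z0,z1,n):
    k=(w[...,2]>z0)&(w[...,2]<z1)&(w[...,0]>.28)&(w[...,0]<.56)&(w[...,1]>-.36)&(w[...,1]<-.16)
    print(n,k.sum(),[np.round(v,1) for v in cv2.minAreaRect((w[k][:,:2]*1000).astype(np.float32))],np.median(w[k][:,2]))
r(.018,.03,'rim'); r(.008,.03,'tray')
E
```

```text
clock: 16.05
tool_pos: [0.461, -0.078, 0.2328]
orientation: [[-0.98, 0.198, 0.001], [0.198, 0.98, -0.001], [-0.001, -0.001, -1.0]]
force: [-0.3, 0.3, -1.4]
gripper_width: 0.021
gripper_force: 61.6
clock: 16.18
tool_pos: [0.4619, -0.0752, 0.2322]
orientation: [[-0.981, 0.194, 0.0], [0.194, 0.981, 0.001], [0.0, 0.001, -1.0]]
force: [0.3, 0.2, -2.3]
gripper_width: 0.0208
gripper_force: 61.6
[ 0.46192468 -0.07524933  0.23223646] [[-0.981  0.194  0.   ]
 [ 0.194  0.981  0.001]
 [ 0.     0.001 -1.   ]]
rim 3733 [array([ 432.7, -277.7]), array([170.9, 228.4]), np.float64(86.4)] 0.022376843816143882
tray 5848 [array([ 432.7, -277.7]), array([170.9, 228.4]), np.float64(86.4)] 0.02085003790330657
```

View pics/w4.png

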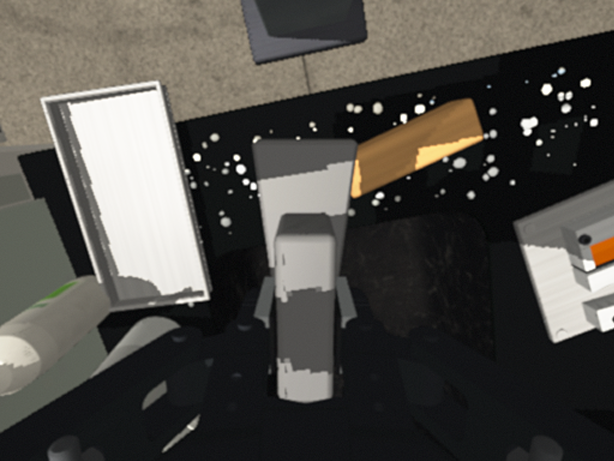

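The tray's rim corners are at (42,99), (161,82) and (211,299), and the wedge is held straight. I'll project the corners onto the rim plane.

```bash
python3 - <<'E'
from h import *
c=load('wrist');H=np.array(c['hand_eye']);R=c['s']['orientation'];t=c['s']['tool_pos']
P=[]
for u,v in((42,99),(161,82),(211,299)):
    d=np.array([(u/1.2-c['cx'])/c['fx'],(v/1.2-c['cy'])/c['fy'],1])
    o=R@H[:3,3]+t; d=R@H[:3,:3]@d; P.append((o+d*(.023-o[2])/d[2])[:2]*1000)
A,B,C=P;print(np.round(P,1),np.linalg.norm(A-B),np.linalg.norm(B-C),'centre',(A+C)/2)
e=C-B;print('long axis deg',np.degrees(np.arctan2(e[1],e[0])),'tool x',np.degrees(np.arctan2(R[1,0],R[0,0])))
E
```

```text
[[ 319.5 -296.8]
 [ 327.  -183.9]
 [ 547.8 -197.2]] 113.12547164991862 221.21665206852714 centre [ 433.66086307 -247.00690499]
long axis deg -3.4472072228259534 tool x 168.82085540872598
```

```bash
python3 -m handwheel '[-9.5,-43,0,0,0,0.034,-9.5,-43,0,0,0,0.034,-9.5,-43,0,0,0,0.034,-9.5,-42,0,0,0,0.033,0,0,0,0,0,0,0,0,-50,0,0,0,0,0,-50,0,0,0,0,0,-50,0,0,0,0,0,-30,0,0,0,0,0,-6,0,0,0,0,0,0,0,0,0]'
```

```text
clock: 17.6
tool_pos: [0.425, -0.2458, 0.047]
orientation: [[-0.998, 0.057, 0.001], [0.057, 0.998, -0.0], [-0.001, -0.0, -1.0]]
force: [0.2, -0.5, -2.1]
gripper_width: 0.0212
gripper_force: 61.5
```

```bash
python3 -m handwheel '[0,0,-4,0,0,0,0,0,-3,0,0,0,0,0,-2,0,0,0,0,0,0,0,0,0]'
```

```text
clock: 18.1
tool_pos: [0.4244, -0.2468, 0.0381]
orientation: [[-0.998, 0.059, 0.001], [0.059, 0.998, -0.001], [-0.001, -0.001, -1.0]]
force: [0.8, 1.3, 1.9]
gripper_width: 0.0208
gripper_force: 61.8
```

On the floor (z force reversed). Release and retreat.

```bash
python3 -m handwheel '[0,0,-1,0,0,0,0,0,0,0,0,0,0,0,0,0,0,0,0,0,0,0,0,0,0,0,0,0,0,0,0,0,0,0,0,0]' 1
python3 -m handwheel '[0,0,30,0,0,0,0,0,60,0,0,0,0,0,60,0,0,0,0,0,40,0,0,0,0,0,0,0,0,0,0,0,0,0,0,0]'
python3 - <<'E'
from h import *
c=grab('wrist'); save(c,'w5.png',k=1.2); print(c['s']['gripper_width'])
E
```

```text
clock: 18.85
tool_pos: [0.424, -0.2464, 0.0363]
orientation: [[-0.998, 0.059, -0.0], [0.059, 0.998, 0.0], [0.0, 0.0, -1.0]]
force: [0.3, -0.1, 0.0]
gripper_width: 0.0856
gripper_force: 0.0
clock: 19.6
tool_pos: [0.4236, -0.2462, 0.2254]
orientation: [[-0.998, 0.059, -0.001], [0.059, 0.998, 0.001], [0.001, 0.001, -1.0]]
force: [-0.5, -1.0, 0.1]
gripper_width: 0.0852
gripper_force: 0.0
0.08522754199937485
```

View pics/w5.png

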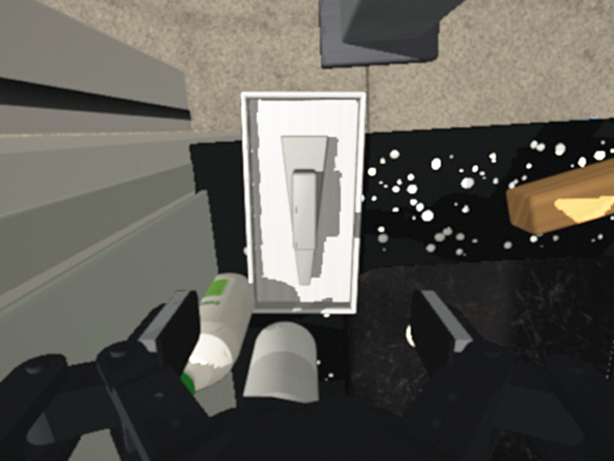

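The wedge lies flat inside the tray at (305,210), the block is clear at (560,200), and the bottle is still standing.

```bash
python3 -c "
from station import job; print(job.job_done())"
```

```text
the job is handed in; nothing more can be done
None
```

The job is handed in at about 20 s, verdict not reported: the wedge was knocked loose with the block and lies flat inside the tray, the block rests clear on the worktop, and nothing in the last pictures looked disturbed, though the petri dish was not in them.

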